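Lower the celeriac lift on its release valve

ROBOT

A 7-joint arm with a two-finger parallel gripper is mounted at the origin on the work surface. World frame = base frame: x ahead of the robot, y to its left, z up, the work surface at z = 0. Lengths are in m, angles in rad, forces in N, time in s.
With the tool pointing down it reaches from about 0.425 to 0.925 m from the base axis. Payload 6.8 kg.
Tool frame: the origin (TCP) lies on the mounting face of the last link; the fingertips stand 173 mm ahead of it and the grasp point (between the pads) lies 155 mm ahead of it; y points along the fingers, x is the direction in which the jaws open and shut, and the axes are right-handed (so a half turn about y gives the same grasp; the last joint's range is limited). The gripper opens to 85 mm and grips with 20 to 120 N. Pads are 22 mm wide; open, the fingers measure 114 mm over their backs; the gripper's body (76 mm by 85 mm) begins 54 mm behind the grasp point. The pads swing forward as they close: fully open they stand 13 mm farther back than shut.
Start: joints at [-1.368, 0.477, 0.022, 1.555, -0.011, 1.109, -0.083], TCP at [0.206, 0.643, 0.405] pointing down, gripper open.
Joint ranges: [-2.96, 2.96], [-0.34, 2.1], [-1.41, 1.46], [0.24, 2.44], [-1.37, 4.51], [0.17, 1.92], [-2.96, 2.96]. Speed limits (rad/s): [2.39, 2.39, 3.14, 3.14, 3.14, 3.14, 3.14].

INTERFACE

Orientations are given as a rotation vector (axis times angle).
In Python, from bench import r gives the robot as it stands.
- The arm moves only by the tool step_arm, never from a script. Its arguments are lists of equal length, an entry for each row: "xyz": the shift along the tool's x, y, z scaled (see below), a list of three; "rotation": the turn, a rotation vector about the tool's x, y, z scaled (see below), a list of three. A call has 1 to 20 rows; each row is the pose to reach, as a shift and turn from the pose measured when the call began, along the tool's axes at that moment; what a row does not reach only later rows make up. The controller multiplies each number of a shift by 30 cm and each number of a turn by 90 degrees. A row lasts 1/8 s, in which the tool goes at most 62.5 mm and 10.7 degrees, less where a joint would pass 70% of its speed; a pose out of reach is approached as far as the arm can. A call with a number of a shift or a turn outside -1 to 1 is refused whole. A call with a gripper value outside its range is refused whole. "grip" is the closure, from 0 (fully open) to 1 (shut), set as the call begins (left out, the last holds). The fingers move at their own pace and stop on an object; "force" is the grip in N (left out, the last holds). Time passes only in rows, so rows that repeat a pose let the fingers close. It gives the time, the measured TCP pose, the force and the opening at its end, in the units of the state.
- r.get_obs(): the state, without advancing time (a new reading comes with each control period).
- r.grab_frame(name): name is "side" or "top" or "wrist"; returns a dict with "pixels" (400x640x3 uint8, red, green, blue), "fx", "fy", "cx", "cy" (pixels), "position" and "attitude" of the camera in the world; the wrist camera has in their place "mount" (4x4, takes a point from camera to tool coordinates, whose origin is the TCP and whose axes are the tool frame's). Camera axes: x right, y down, z forward; pixel columns grow to the right and rows downward; lengths in m; the calibration is good to about 2 mm. A picture is of the moment at which its call begins: read the wrist's pose just before it. There is no depth.
- r.hand_in(): hands the job in, once; it reports no verdict.
The state is a dict: "clock": time; "joints": joint angles; "qvel": joint speeds; "tau": joint torques, N m; "tcp_pos": TCP position; "orientation": TCP orientation; "contact_force": force on the tool from outside, world axes, zero at the start; "moment": the same for the moment, N m; "grip_width": finger opening in m.
Only numpy, scipy, OpenCV 4.12 (cv2) and the standard library are available. Lean on these libraries where they do the work, as an engineer would, in place of code of your own. Each camera call takes 0.05 s, during which the arm holds its last target.

TASK

Crack the release lever of the small bench lift open, counterclockwise seen from above, only as far as the platform with the crate of celeriac needs to sink slowly (never faster than 4 cm a second), and let it come all the way down onto its base. Then swing the lever back until it sits fully home against its rubber stop, pressing it only gently (under about 25 N on the stop), and let go. Do not push on the platform or crate, and leave the bottle, the cup and the onion where they stand.

Things in the scene. Friction and masses are not known exactly. Their poses are not given: they have to be found in the camera images.
- lift: Fixed grey frame of the bench lift, standing firmly. Origin: on the stall top (z = 0) under the platform's centre. In its axes (mm): base 16 thick, x -150..150, y -150..220, and under the valve x -120..120, y -320..-150; mast at y = 185, x = -100 and 100, 460 high; platform with crate above x -125..125, y -133..133; oil reservoir, 60 in diameter, 113 high, at x = 90, y = -235.
- spindle (a point): Point on the vertical axis about which the valve lever turns, 116 mm above the stall top (mid-height of the lever's grip post). It is at x = 30, y = -270 mm of the lift and shares its axes. The dark valve block under the lever is 60 x 60 mm, 66 mm high.
- lever_grip (a point): Middle of the lever's grip post: black, round, upright, 20 mm in diameter, 87 to 142 mm above the stall top, 100 mm from the spindle axis. The flat steel bar that carries it is 18 mm wide, its upper face 89 mm above the stall top; nothing but the bar is within 30 mm of the post. x axis: from the post to the spindle.
- lever (a joint): Valve lever angle, rad: 0 = shut, bar just touching its rubber stop, post on the lift's -x side of the spindle. Grows as it opens, counterclockwise from above, the post swinging from the lift's -x side to its -y side; ends at 1.3. Turns stiffly (at the post 3 to 6 N to open, 5 to 9 N to shut) and stays where it is left. The platform first moves at an angle between 0.1 and 1.0 that differs each time.
- deck (a joint): Height of the platform above its lowest position, m: 0 = fully down on its base; starts at 0.08 to 0.12. It stays still until the lever reaches the unknown cracking angle; past that it sinks at a steady speed that grows by about 20 to 25 mm/s (after a lag of some 0.2 s) for each further 0.1 rad of lever; turning the lever back slows and stops it.
- platform: Platform: dark steel plate 250 x 265 x 10 mm with a wooden crate (220 x 240 mm, its rim 76 mm above the origin) of celeriac fixed on it; the heads reach 160 mm above the origin. Origin: centre of the plate's underside, 20 mm above the stall top when fully down. Moves straight up and down only.
- bumper: The lever's closed stop: black rubber cylinder 16 mm in diameter lying along the lift's y axis on a steel tab (up to 98 mm high). Origin: centre of the face that the bar meets, 84 mm above the stall top, 70 mm from the spindle. The bar presses it in the lift's +y direction; it yields about 1 mm for 15 N, so the lever can be pushed a little below 0.
- oil_bottle: Bystander: green glass bottle, 68 mm in diameter, 240 mm high. Origin: centre of its underside.
- cup: Bystander: steel cup, 72 mm across the rim, 75 mm high. Origin: centre of its underside.
- onion: Bystander: brown onion, 72 mm across, 75 mm high with its neck. Origin: centre of its underside.

How it is judged:
By the outcome, as a careful person would: the job done as asked, in the order asked, and still so for the second after the job is handed in, with the robot touching nothing.
It also fails if it takes over 72 s, if anything falls off the work surface, if the arm or the gripper's body presses on something with over 40 N, if the wrist force passes 120 N, or if a joint passes its speed limit or range.

## Working session

There is one attempt and no reset: what is moved stays moved. The work goes in short steps, Python scripts to look and compute and a tool call to move; the robot and the scene stay as the last step left them, time stands still between calls to the robot, and variables do not carry over. Pictures are saved under pics/ and viewed, and the job is handed in when it is done.

Besides the shell and the picture viewer there is one more tool, called after "Request:" in YAML: its name, and indented under it one key for each argument. step_arm: Moves the arm, as the interface text tells. Its arguments: {"type":"object","properties":{"xyz":{"type":"array"},"rotation":{"type":"array"},"grip":{"type":"number"},"force":{"type":"number"}},"required":["xyz","rotation"]}

```bash
ls; mkdir -p pics
python3 - <<'E'
from bench import r
import cv2,pickle
o=r.get_obs(); print(o)
for n in("side","top","wrist"):
    f=r.grab_frame(n); cv2.imwrite(f"pics/{n}0.png",f["pixels"][:,:,::-1]); pickle.dump(f,open(f"{n}0.pkl","wb"))
    print({k:v for k,v in f.items() if k!="pixels"})
E
```

```text
pics
{'clock': 0.0, 'joints': array([-1.36807588,  0.4778093 ,  0.02235244,  1.55645756, -0.0114817 ,
        1.10929741, -0.08311093]), 'qvel': array([-0.00163342, -0.0011639 , -0.00022581, -0.00119929, -0.00077963,
        0.00075555,  0.00042688]), 'tau': array([-5.16722284e-04, -5.96446073e+01,  1.60778783e+00, -2.81201559e+01,
        1.25035390e-02,  9.11889510e-03,  1.34228975e-07]), 'tcp_pos': array([0.20635813, 0.64239234, 0.40371693]), 'orientation': array([-1.34159906, -0.97627735,  0.97858301]), 'contact_force': array([ 0.57175852,  0.97390152, -0.23056894]), 'moment': array([-0.00637069, -0.04302154,  0.02572097]), 'grip_width': 0.08554324431078808}
{'fx': 361.7317931820177, 'fy': 361.7317931820177, 'cx': 313.85604042282955, 'cy': 202.91796635790104, 'position': array([ 0.73129482, -0.13174059,  0.87086337]), 'attitude': array([-2.33124776, -1.67570773,  0.28469774])}
{'fx': 513.7302508959876, 'fy': 513.7302508959876, 'cx': 313.1019338558743, 'cy': 190.04463186982125, 'position': array([ 0.29651419, -0.0300969 ,  1.44895426]), 'attitude': array([-2.14341285,  2.16218759, -0.18467029])}
{'fx': 285.77012366702525, 'fy': 285.77012366702525, 'cx': 322.4176467562907, 'cy': 202.29725354179072, 'mount': array([[ 9.99999910e-01,  3.98345356e-04,  1.47045140e-04,
         4.43144847e-04],
       [-2.75545846e-05, -2.84691892e-01,  9.58619072e-01,
         3.08362492e-02],
       [ 4.23724015e-04, -9.58618990e-01, -2.84691856e-01,
         7.16312903e-02],
       [ 0.00000000e+00,  0.00000000e+00,  0.00000000e+00,
         1.00000000e+00]])}
```

View pics/side0.png

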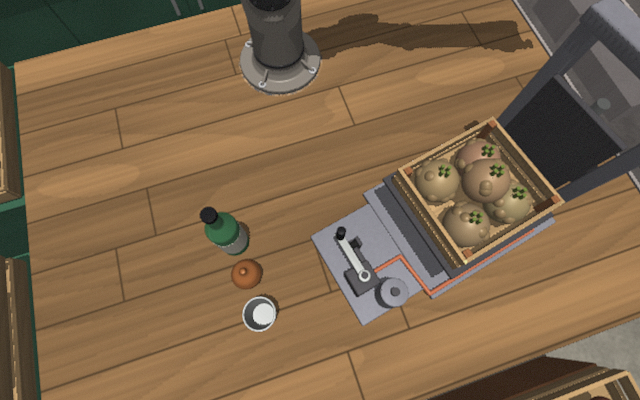

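View pics/top0.png

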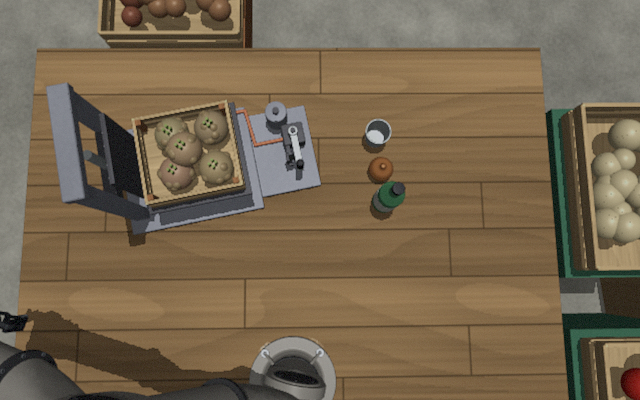

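View pics/wrist0.png

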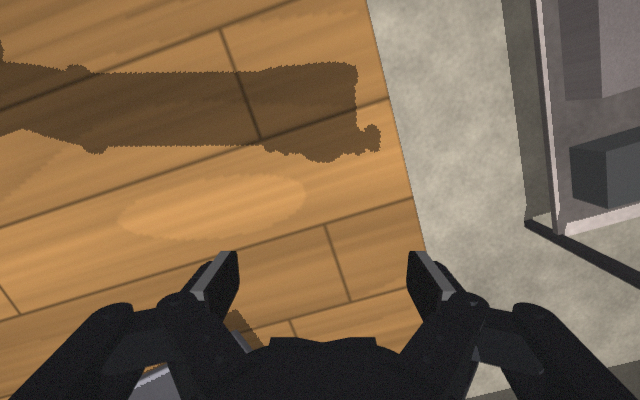

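Run:
```python
from scipy.spatial.transform import Rotation as R
print(R.from_rotvec([-1.34159906, -0.97627735,  0.97858301]).as_matrix().round(3))
print(R.from_rotvec([-2.14341285,  2.16218759, -0.18467029]).as_matrix().round(3))
print(R.from_rotvec([-2.33124776, -1.67570773,  0.28469774]).as_matrix().round(3))
```

```text
[[ 0.306 -0.    -0.952]
 [ 0.952 -0.002  0.306]
 [-0.002 -1.    -0.   ]]
[[-0.01  -0.989  0.15 ]
 [-1.     0.007 -0.021]
 [ 0.02  -0.15  -0.989]]
[[ 0.317  0.898 -0.304]
 [ 0.948 -0.304  0.092]
 [-0.01  -0.318 -0.948]]
```

Run:
```python
import cv2
a=cv2.imread("pics/side0.png")[190:340,300:460];b=cv2.imread("pics/top0.png")[80:240,120:330]
cv2.imwrite("pics/sc.png",cv2.resize(a,None,fx=4.5,fy=4,interpolation=cv2.INTER_CUBIC))
cv2.imwrite("pics/sc.png",cv2.resize(a,None,fx=4,fy=4,interpolation=cv2.INTER_CUBIC))
cv2.imwrite("pics/tc.png",cv2.resize(b,None,fx=3.5,fy=3.5,interpolation=cv2.INTER_CUBIC))
```

```text
(no output)
```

View pics/sc.png

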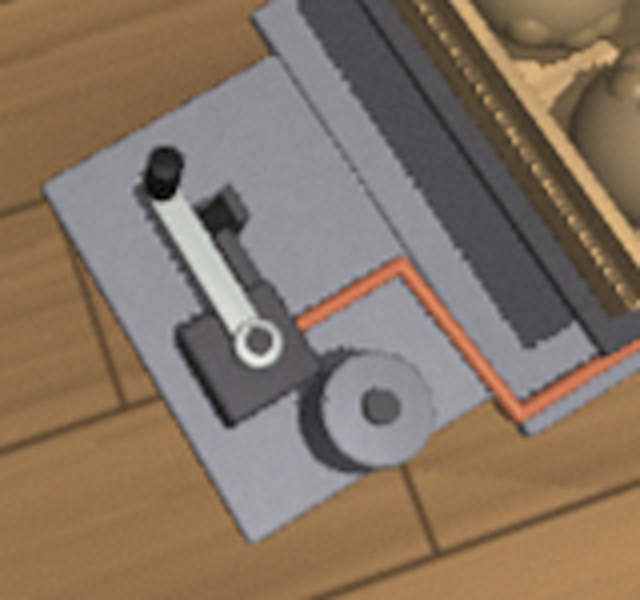

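View pics/tc.png

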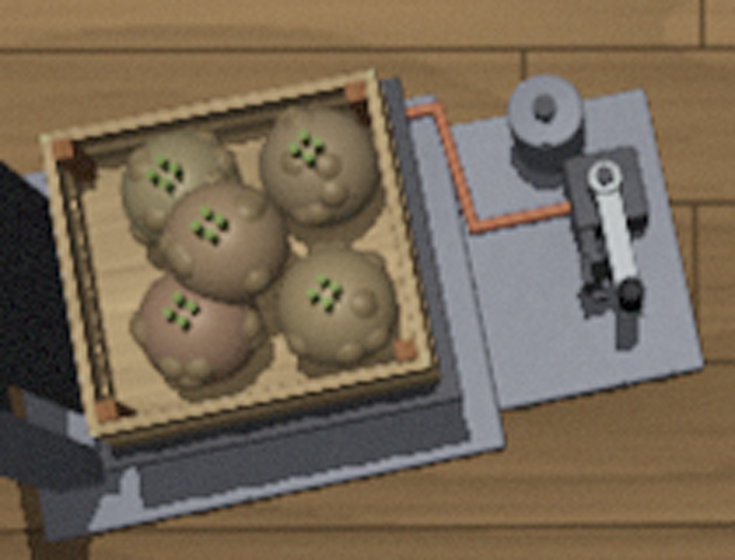

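```bash
cat > h.py <<'E'
import numpy as np,pickle,cv2
from scipy.spatial.transform import Rotation as R
from scipy.optimize import least_squares
def cam(f):
    return R.from_rotvec(f["attitude"]).as_matrix(),np.array(f["position"])
def proj(f,P,pose=None):
    M,p=pose if pose else cam(f)
    c=(np.atleast_2d(P)-p)@M
    return np.c_[f["fx"]*c[:,0]/c[:,2]+f["cx"],f["fy"]*c[:,1]/c[:,2]+f["cy"]]
def lift2w(q,P):
    c,s=np.cos(q[2]),np.sin(q[2]); P=np.atleast_2d(P)
    return np.c_[q[0]+c*P[:,0]-s*P[:,1],q[1]+s*P[:,0]+c*P[:,1],P[:,2]]
def onplane(f,uv,z,pose=None):
    M,p=pose if pose else cam(f)
    d=M@np.array([(uv[0]-f["cx"])/f["fx"],(uv[1]-f["cy"])/f["fy"],1]); return p+d*(z-p[2])/d[2]
E
python3 - <<'E'
from h import *
fs=pickle.load(open("side0.pkl","rb"));ft=pickle.load(open("top0.pkl","rb"))
cs=lambda u,v:(300+(u+.5)/4-.5,190+(v+.5)/4-.5)
ct=lambda u,v:(120+(u+.5)/3.5-.5,80+(v+.5)/3.5-.5)
S=[((-.12,-.32),(45,187)),((.12,-.32),(250,542)),((-.12,-.15),(275,58)),((-.15,-.15),(255,15)),((.15,-.15),(528,435))]
T=[((.12,-.32),(643,90)),((-.12,-.32),(703,366)),((-.12,-.15),(503,408)),((-.15,-.15),(503,447))]
def L(a): return np.array([[x,y,.016] for (x,y),_ in a])
us=np.array([cs(*b) for _,b in S]);ut=np.array([ct(*b) for _,b in T])
def res(q): return np.r_[(proj(fs,lift2w(q,L(S)))-us).ravel(),(proj(ft,lift2w(q,L(T)))-ut).ravel()]
best=min((least_squares(res,[.6,.2,y0]) for y0 in(0,1.5,3,-1.5)),key=lambda s:s.cost)
print(best.x,best.fun.round(2)); q=best.x
for use in(0,1):
    r1=least_squares((lambda q:res(q)[:10]) if use==0 else (lambda q:res(q)[10:]),q).x;print(r1)
ps=onplane(fs,cs(165,155),.142);pt=onplane(ft,ct(630,287),.142);print("post",ps,pt)
sp=lift2w(q,[[.03,-.27,.116]])[0];print("spindle",sp)
for p in(ps,pt):
    d=p[:2]-sp[:2];print(np.linalg.norm(d),)
    c,s=np.cos(q[2]),np.sin(q[2]);l=np.array([c*d[0]+s*d[1],-s*d[0]+c*d[1]]);print(l,np.arctan2(-l[1],-l[0]))
for n,u in(("cup",ct),):
    pass
for uv,z in(((376,133),.075),((381,169),.06),((397,188),.24)):print(onplane(ft,uv,z))
E
```

```text
[0.58672132 0.25284871 0.19550004] [-1.32 -1.45  0.26  0.75  0.57 -2.34 -0.85 -1.38  0.99  0.59  0.73 -1.72
  0.71 -0.42 -1.28 -0.42  0.76 -1.18]
[0.58811642 0.25240435 0.19569727]
[0.58287965 0.25360352 0.2003775 ]
post [ 0.56821091 -0.02539359  0.142     ] [ 0.56913753 -0.02434726  0.142     ]
spindle [ 0.66859926 -0.00618025  0.116     ]
0.10221043016225254
[-0.10220834  0.00065381] -0.006396703910794554
0.1011072403937261
[-0.10109611  0.00150021] -0.014838340553384415
[ 0.66244137 -0.23515039  0.075     ]
[ 0.5641801  -0.24829831  0.06      ]
[ 0.48304079 -0.25698173  0.24      ]
```

The pictures show the lever shut: post top at side (341,228) and top (299.5,161.5), giving about (0.569,-0.025), 0.101 m from the spindle. Lift yaw is about 0.196. The bystanders stand at y ≈ -0.24, clear of the lever's sweep. I'll raise and retract first.

Request:
step_arm:
  xyz:
    - [-0.15,-0.1,0]
    - [-0.3,-0.2,0]
    - [-0.45,-0.3,0]
    - [-0.6,-0.4,0]
    - [-0.7,-0.4,0]
    - [-0.7,-0.4,0]
  rotation:
    - [0,0.1,0]
    - [0,0.2,0]
    - [0,0.3,0]
    - [0,0.4,0]
    - [0,0.5,0]
    - [0,0.5,0]
  grip: 0
  force: 40

```text
clock: 0.9
tcp_pos: [0.1418, 0.441, 0.5248]
orientation: [-1.539, -0.371, 0.372]
contact_force: [0.2, 0.9, 0.4]
grip_width: 0.0856
```

```bash
cat >> h.py <<'E'
Q=np.array([.5875,.2526,.1957])
def plan(obs,xyz,yaw):
    "tool shift/turn numbers to reach world TCP xyz, jaw yaw, pointing down"
    M=R.from_rotvec(obs["orientation"]).as_matrix()
    x=np.array([np.cos(yaw),np.sin(yaw),0]);y=np.array([0,0,-1.]);T=np.c_[x,y,np.cross(x,y)]
    return M.T@(np.array(xyz)-obs["tcp_pos"])/.3, R.from_matrix(M.T@T).as_rotvec()/(np.pi/2)
def st(o):
    M=R.from_rotvec(o["orientation"]).as_matrix()
    print(o["clock"],"tcp",o["tcp_pos"].round(4),"yaw",round(np.arctan2(M[1,0],M[0,0]),3),"q",o["joints"].round(2),"F",o["contact_force"].round(2),"w",round(o["grip_width"],4))
E
python3 - <<'E'
from h import *
from bench import r
o=r.get_obs();st(o)
for p,y in(((.40,.22,.52),-.3),((.46,-.05,.5),-1.0),((.569,-.025,.40),-1.376)):
    a,b=plan(o,p,y);print(a.round(3),b.round(3))
E
```

```text
0.9 tcp [0.1418 0.441  0.5248] yaw 0.474 q [-1.5   0.01  0.11  1.88 -0.    1.25 -0.92] F [0.19 0.89 0.41] w 0.0856
[ 0.429  0.016 -1.048] [ 0.     0.493 -0.   ]
[ 0.196  0.083 -1.94 ] [ 0.     0.939 -0.   ]
[ 0.557  0.416 -2.032] [ 0.     1.178 -0.   ]
```

Request:
step_arm:
  xyz:
    - [0.07,0,-0.17]
    - [0.14,0,-0.34]
    - [0.21,0,-0.5]
    - [0.28,0,-0.67]
    - [0.35,0,-0.84]
    - [0.42,0,-1.0]
    - [0.42,0,-1.0]
    - [0.42,0,-1.0]
  rotation:
    - [0,0.1,0]
    - [0,0.2,0]
    - [0,0.3,0]
    - [0,0.4,0]
    - [0,0.5,0]
    - [0,0.6,0]
    - [0,0.6,0]
    - [0,0.6,0]

```text
clock: 1.9
tcp_pos: [0.3909, 0.2325, 0.5243]
orientation: [-1.541, 0.366, -0.365]
contact_force: [0.0, 0.1, -0.0]
grip_width: 0.0853
```

Run:
```python
from h import *
from bench import r
o=r.get_obs();st(o)
for p,y in(((.46,-.0,.5),-1.0),((.52,-.035,.46),-1.376)):
    a,b=plan(o,p,y);print(a.round(3),b.round(3))
```

```text
1.9 tcp [0.3909 0.2325 0.5243] yaw -0.466 q [-1.14 -0.02  0.47  1.92  0.01  1.25 -1.15] F [ 0.04  0.07 -0.01] w 0.0853
[ 0.554  0.082 -0.589] [ 0.001  0.34  -0.   ]
[ 0.785  0.215 -0.603] [0.001 0.579 0.   ]
```

Request:
step_arm:
  xyz:
    - [0.13,0.03,-0.1]
    - [0.26,0.07,-0.2]
    - [0.39,0.1,-0.3]
    - [0.52,0.13,-0.4]
    - [0.65,0.17,-0.5]
    - [0.78,0.2,-0.6]
    - [0.78,0.2,-0.6]
    - [0.78,0.2,-0.6]
  rotation:
    - [0,0.1,0]
    - [0,0.2,0]
    - [0,0.3,0]
    - [0,0.4,0]
    - [0,0.5,0]
    - [0,0.58,0]
    - [0,0.58,0]
    - [0,0.58,0]

```text
clock: 2.9
tcp_pos: [0.5191, -0.0317, 0.4641]
orientation: [-1.298, 1.064, -1.062]
contact_force: [0.8, 0.7, -0.1]
grip_width: 0.0852
```

Run:
```python
from h import *
from bench import r
o=r.get_obs();st(o)
for n in("wrist","top"):
    f=r.grab_frame(n); f["obs"]=o; pickle.dump(f,open(n+"1.pkl","wb")); cv2.imwrite(f"pics/{n}1.png",f["pixels"][:,:,::-1])
```

```text
2.9 tcp [ 0.5191 -0.0317  0.4641] yaw -1.373 q [-0.75  0.2   0.81  1.89 -0.16  1.12 -1.25] F [ 0.76  0.68 -0.09] w 0.0852
```

View pics/wrist1.png

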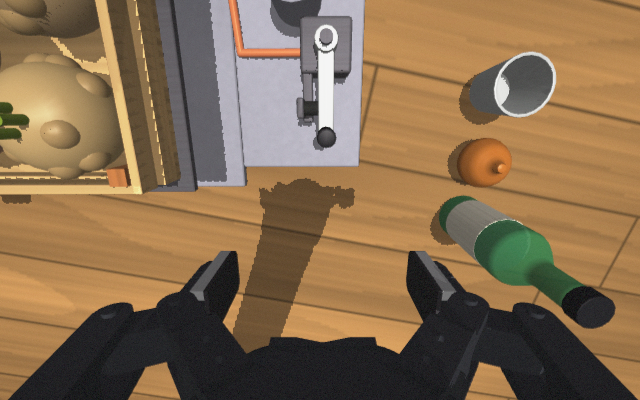

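View pics/top1.png

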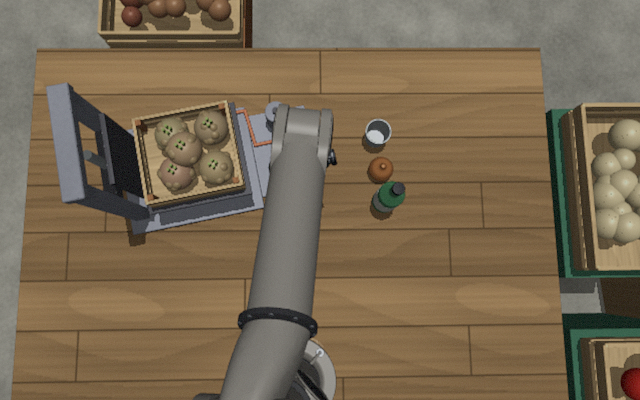

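```bash
cat >> h.py <<'E'
def wpose(f):
    o=f["obs"];M=R.from_rotvec(o["orientation"]).as_matrix();m=f["mount"]
    return M@m[:3,:3],o["tcp_pos"]+M@m[:3,3]
E
python3 - <<'E'
from h import *
f=pickle.load(open("wrist1.pkl","rb"));P=wpose(f)
print("post",onplane(f,(326,136.5),.142,P),"ring",onplane(f,(326,38),.1,P))
for p in((-.12,-.32,.016),(-.15,-.15,.016),(-.12,-.15,.016),(-.07,-.27,.142),(.03,-.27,.095)):print(p,proj(f,lift2w(Q,[p]),P))
o=f["obs"]
for p,y in(((.569,-.025,.40),-1.375),((.569,-.025,.275),-1.375)):
    a,b=plan(o,p,y);print(a.round(3),b.round(3))
E
```

```text
post [ 0.5732227  -0.02459862  0.142     ] ring [ 0.66852068 -0.00564694  0.1       ]
(-0.12, -0.32, 0.016) [[359.32910814 167.25838466]]
(-0.15, -0.15, 0.016) [[245.13957785 186.87449276]]
(-0.12, -0.15, 0.016) [[243.60812506 166.98918058]]
(-0.07, -0.27, 0.142) [[326.85904269 138.65250975]]
(0.03, -0.27, 0.095) [[326.82497623  38.46648197]]
[0.011 0.213 0.168] [0.001 0.001 0.   ]
[0.011 0.63  0.169] [0.001 0.001 0.   ]
```

The wrist picture shows the post top at (326,137) and the spindle ring at (326,38), both within about 2 mm of the fit. I'll descend around the post at TCP z 0.28, with the tips above the 98 mm tab.

Request:
step_arm:
  xyz:
    - [0.01,0.05,0.17]
    - [0.01,0.15,0.17]
    - [0.01,0.25,0.17]
    - [0.01,0.35,0.17]
    - [0.01,0.45,0.17]
    - [0.01,0.53,0.17]
    - [0.01,0.58,0.17]
    - [0.01,0.61,0.17]
    - [0.01,0.61,0.17]
  rotation:
    - [0,0,0]
    - [0,0,0]
    - [0,0,0]
    - [0,0,0]
    - [0,0,0]
    - [0,0,0]
    - [0,0,0]
    - [0,0,0]
    - [0,0,0]

```text
clock: 4.12
tcp_pos: [0.5693, -0.024, 0.2813]
orientation: [-1.298, 1.062, -1.06]
contact_force: [0.1, 0.3, 0.1]
grip_width: 0.0855
```

Run:
```python
from h import *
from bench import r
o=r.get_obs();st(o)
for n in("wrist","side"):
    f=r.grab_frame(n); f["obs"]=o; pickle.dump(f,open(n+"2.pkl","wb")); cv2.imwrite(f"pics/{n}2.png",f["pixels"][:,:,::-1])
print(plan(o,(.571,-.0255,.28),-1.375))
```

```text
4.125 tcp [ 0.5693 -0.024   0.2813] yaw -1.372 q [-0.57  0.54  0.66  1.95 -0.45  0.81 -1.02] F [0.06 0.31 0.14] w 0.0855
(array([0.00613767, 0.00444856, 0.00445206]), array([ 0.00096261,  0.00209689, -0.000212  ]))
```

View pics/wrist2.png

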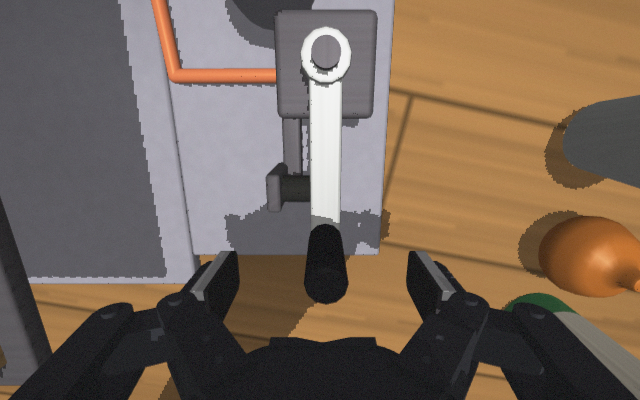

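View pics/side2.png

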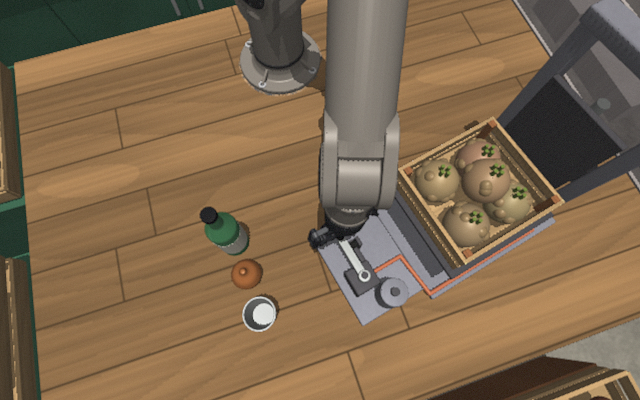

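Request:
step_arm:
  xyz:
    - [0.006,0,0.005]
    - [0.006,0,0.005]
    - [0.006,0,0.005]
    - [0.006,0,0.005]
    - [0.006,0,0.005]
  rotation:
    - [0,0,0]
    - [0,0,0]
    - [0,0,0]
    - [0,0,0]
    - [0,0,0]
  grip: 0.7
  force: 20

```text
clock: 4.85
tcp_pos: [0.5714, -0.0258, 0.282]
orientation: [-1.297, 1.062, -1.062]
contact_force: [-0.6, 0.3, 0.3]
grip_width: 0.0255
```

Run:
```python
from h import *
from bench import r
o=r.get_obs();st(o)
for n in("wrist","side"):
    f=r.grab_frame(n); f["obs"]=o; pickle.dump(f,open(n+"3.pkl","wb")); cv2.imwrite(f"pics/{n}3.png",f["pixels"][:,:,::-1])
```

```text
4.85 tcp [ 0.5714 -0.0258  0.282 ] yaw -1.372 q [-0.56  0.54  0.66  1.95 -0.45  0.81 -1.02] F [-0.61  0.26  0.34] w 0.0255
```

View pics/wrist3.png

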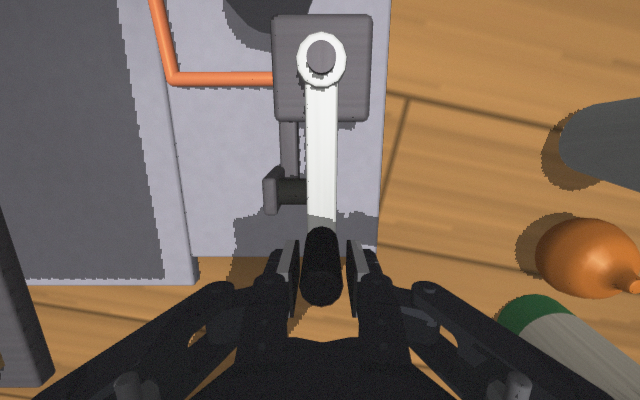

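```bash
cat >> h.py <<'E'
def deck0():
    f=pickle.load(open("side3.pkl","rb"))
    C=[(-.11,.12),(.11,.12),(.11,-.12),(-.11,-.12)]; U=np.array([(492,120.5),(562,201),(468,269),(398,180)])
    s=least_squares(lambda d:(proj(f,lift2w(Q,[(x,y,.096+d[0]) for x,y in C]))-U).ravel(),[.1])
    return s.x[0],s.fun.round(1)
def dz(f,g):
    "descent (m) of crate from side frame f to g by LK"
    a,b=[cv2.cvtColor(k["pixels"],cv2.COLOR_RGB2GRAY) for k in(f,g)]
    m=np.zeros_like(a);cv2.fillPoly(m,[np.array([(488,122),(560,199),(468,266),(402,182)])],255)
    p=cv2.goodFeaturesToTrack(a,80,.02,6,mask=m)
    q,ok,_=cv2.calcOpticalFlowPyrLK(a,b,p,None,winSize=(21,21),maxLevel=3)
    bk,ok2,_=cv2.calcOpticalFlowPyrLK(b,a,q,None,winSize=(21,21),maxLevel=3)
    k=(ok.ravel()>0)&(np.linalg.norm((bk-p).reshape(-1,2),axis=1)<.5)
    p=p.reshape(-1,2)[k];q=q.reshape(-1,2)[k]
    W=np.array([onplane(f,u,.22) for u in p])
    e=lambda d:(proj(f,W-[0,0,d[0]])-q).ravel()
    s=least_squares(e,[0.],loss="soft_l1",f_scale=.5,x_scale=.01)
    return s.x[0],k.sum(),np.median(np.abs(s.fun))
E
cat > look.py <<'E'
import sys,time
from h import *
from bench import r
n=sys.argv[1]; o=r.get_obs();st(o)
ref=pickle.load(open("side3.pkl","rb"))
f=r.grab_frame("side");f["obs"]=o
if len(sys.argv)>2:
    w=r.grab_frame("wrist");cv2.imwrite(f"pics/wrist{n}.png",w["pixels"][:,:,::-1])
pickle.dump(f,open(f"side{n}.pkl","wb"));cv2.imwrite(f"pics/side{n}.png",f["pixels"][:,:,::-1])
print("drop",dz(ref,f))
# lever cage angle: tcp relative to spindle; yaw based
c=np.array([.5714,-.0258])+.1*np.array([np.cos(.199),np.sin(.199)])
d=o["tcp_pos"][:2]-c; M=R.from_rotvec(o["orientation"]).as_matrix()
print("theta",(np.arctan2(-d[1],-d[0])-.199).round(4),"rad",np.linalg.norm(d).round(4),"yawth",round(np.arctan2(M[1,0],M[0,0])+1.372,4))
E
python3 - <<'E'
from h import *
print(deck0())
f=pickle.load(open("side2.pkl","rb"));g=pickle.load(open("side3.pkl","rb"));print(dz(f,g))
E
```

```text
(np.float64(0.09884615246989646), array([-1.7, -1.4, -0.6,  3.3, -5.7, -3.5, -2. , -9.1]))
(np.float64(1.8168992499528507e-06), np.int64(80), np.float64(0.005810263775927638))
```

Request:
step_arm:
  xyz:
    - [0.01,0,0]
    - [0.02,0,0.001]
    - [0.03,0,0.001]
    - [0.037,0,0.002]
    - [0.037,0,0.002]
    - [0.037,0,0.002]
  rotation:
    - [0,-0.02,0]
    - [0,-0.04,0]
    - [0,-0.06,0]
    - [0,-0.07,0]
    - [0,-0.07,0]
    - [0,-0.07,0]

```text
clock: 5.7
tcp_pos: [0.5742, -0.0368, 0.282]
orientation: [-1.34, 0.979, -0.979]
contact_force: [-0.0, 1.9, -1.0]
grip_width: 0.0255
```

```bash
python3 look.py a w
```

```text
5.7 tcp [ 0.5742 -0.0368  0.282 ] yaw -1.263 q [-0.52  0.54  0.63  1.94 -0.43  0.81 -0.91] F [-0.01  1.86 -1.03] w 0.0255
drop (np.float64(1.8477379377815552e-05), np.int64(80), np.float64(0.008219218217860202))
theta 0.1133 rad 0.1001 yawth 0.1093
```

View pics/wrista.png

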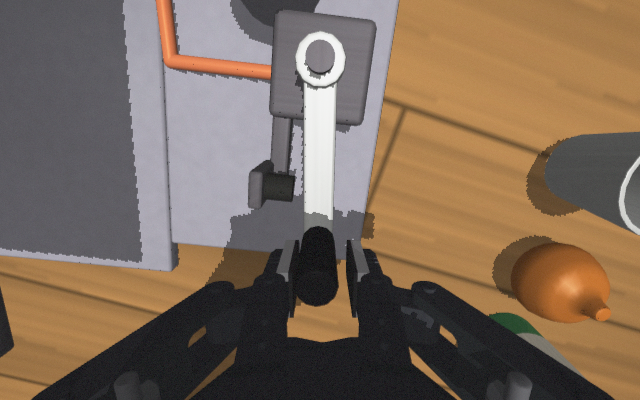

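The post rides against the left pad (lever ≈ 0.085 rad), and tracking noise is about 0.02 mm. Stepping on.

Request:
step_arm:
  xyz:
    - [0.009,0,0]
    - [0.018,0,0.001]
    - [0.027,0,0.001]
    - [0.027,0,0.001]
    - [0.027,0,0.001]
  rotation:
    - [0,-0.017,0]
    - [0,-0.034,0]
    - [0,-0.05,0]
    - [0,-0.05,0]
    - [0,-0.05,0]

```text
clock: 6.42
tcp_pos: [0.577, -0.0448, 0.2821]
orientation: [-1.368, 0.92, -0.921]
contact_force: [-0.4, 0.5, -1.0]
grip_width: 0.0256
```

```bash
python3 look.py b
```

```text
6.425 tcp [ 0.577  -0.0448  0.2821] yaw -1.185 q [-0.49  0.53  0.61  1.93 -0.42  0.81 -0.84] F [-0.4   0.52 -1.01] w 0.0256
drop (np.float64(0.0015054364914889465), np.int64(80), np.float64(0.04261748343627403))
theta 0.1984 rad 0.1002 yawth 0.1874
```

The platform has begun to sink (1.5 mm). I'll hold here to measure the speed.

Request:
step_arm:
  xyz:
    - [0,0,0]
    - [0,0,0]
    - [0,0,0]
    - [0,0,0]
  rotation:
    - [0,0,0]
    - [0,0,0]
    - [0,0,0]
    - [0,0,0]

```text
clock: 6.98
tcp_pos: [0.577, -0.0448, 0.2821]
orientation: [-1.368, 0.92, -0.921]
contact_force: [0.0, 2.0, 0.1]
grip_width: 0.0259
```

```bash
python3 look.py c
```

```text
6.975 tcp [ 0.577  -0.0448  0.2821] yaw -1.185 q [-0.49  0.53  0.61  1.93 -0.41  0.81 -0.84] F [0.01 1.98 0.08] w 0.0259
drop (np.float64(0.005240408947145177), np.int64(80), np.float64(0.053491166751257424))
theta 0.1984 rad 0.1003 yawth 0.1875
```

About 7 mm/s: slow, safe and well within the time. I'll leave the lever there.

Request:
step_arm:
  xyz:
    - [0,0,0]
    - [0,0,0]
    - [0,0,0]
    - [0,0,0]
    - [0,0,0]
    - [0,0,0]
    - [0,0,0]
    - [0,0,0]
    - [0,0,0]
    - [0,0,0]
    - [0,0,0]
    - [0,0,0]
    - [0,0,0]
    - [0,0,0]
    - [0,0,0]
    - [0,0,0]
    - [0,0,0]
    - [0,0,0]
    - [0,0,0]
    - [0,0,0]
  rotation:
    - [0,0,0]
    - [0,0,0]
    - [0,0,0]
    - [0,0,0]
    - [0,0,0]
    - [0,0,0]
    - [0,0,0]
    - [0,0,0]
    - [0,0,0]
    - [0,0,0]
    - [0,0,0]
    - [0,0,0]
    - [0,0,0]
    - [0,0,0]
    - [0,0,0]
    - [0,0,0]
    - [0,0,0]
    - [0,0,0]
    - [0,0,0]
    - [0,0,0]

```text
clock: 9.52
tcp_pos: [0.577, -0.0449, 0.2821]
orientation: [-1.368, 0.92, -0.921]
contact_force: [-0.2, 2.2, -0.7]
grip_width: 0.0261
```

```bash
python3 look.py d
```

```text
9.525 tcp [ 0.577  -0.0449  0.2821] yaw -1.185 q [-0.49  0.53  0.61  1.93 -0.41  0.81 -0.84] F [-0.17  2.21 -0.74] w 0.0261
drop (np.float64(0.021831460370351066), np.int64(79), np.float64(0.14238454036708958))
theta 0.1985 rad 0.1003 yawth 0.1874
```

Request:
step_arm:
  xyz:
    - [0,0,0]
    - [0,0,0]
    - [0,0,0]
    - [0,0,0]
    - [0,0,0]
    - [0,0,0]
    - [0,0,0]
    - [0,0,0]
    - [0,0,0]
    - [0,0,0]
    - [0,0,0]
    - [0,0,0]
    - [0,0,0]
    - [0,0,0]
    - [0,0,0]
    - [0,0,0]
    - [0,0,0]
    - [0,0,0]
    - [0,0,0]
    - [0,0,0]
  rotation:
    - [0,0,0]
    - [0,0,0]
    - [0,0,0]
    - [0,0,0]
    - [0,0,0]
    - [0,0,0]
    - [0,0,0]
    - [0,0,0]
    - [0,0,0]
    - [0,0,0]
    - [0,0,0]
    - [0,0,0]
    - [0,0,0]
    - [0,0,0]
    - [0,0,0]
    - [0,0,0]
    - [0,0,0]
    - [0,0,0]
    - [0,0,0]
    - [0,0,0]

```text
clock: 12.08
tcp_pos: [0.577, -0.0448, 0.2821]
orientation: [-1.368, 0.92, -0.921]
contact_force: [-0.0, 2.1, -0.3]
grip_width: 0.0258
```

```bash
python3 look.py e
```

```text
12.075 tcp [ 0.577  -0.0448  0.2821] yaw -1.185 q [-0.49  0.53  0.61  1.93 -0.41  0.81 -0.84] F [-0.01  2.14 -0.27] w 0.0258
drop (np.float64(0.04506216850121511), np.int64(77), np.float64(0.28245553064310513))
theta 0.1983 rad 0.1002 yawth 0.1875
```

Request:
step_arm:
  xyz:
    - [0,0,0]
    - [0,0,0]
    - [0,0,0]
    - [0,0,0]
    - [0,0,0]
    - [0,0,0]
    - [0,0,0]
    - [0,0,0]
    - [0,0,0]
    - [0,0,0]
    - [0,0,0]
    - [0,0,0]
    - [0,0,0]
    - [0,0,0]
    - [0,0,0]
    - [0,0,0]
    - [0,0,0]
    - [0,0,0]
    - [0,0,0]
    - [0,0,0]
  rotation:
    - [0,0,0]
    - [0,0,0]
    - [0,0,0]
    - [0,0,0]
    - [0,0,0]
    - [0,0,0]
    - [0,0,0]
    - [0,0,0]
    - [0,0,0]
    - [0,0,0]
    - [0,0,0]
    - [0,0,0]
    - [0,0,0]
    - [0,0,0]
    - [0,0,0]
    - [0,0,0]
    - [0,0,0]
    - [0,0,0]
    - [0,0,0]
    - [0,0,0]

```text
clock: 14.62
tcp_pos: [0.577, -0.0448, 0.2821]
orientation: [-1.368, 0.92, -0.921]
contact_force: [-0.9, 1.0, -0.7]
grip_width: 0.0255
```

```bash
python3 look.py f
```

```text
14.625 tcp [ 0.577  -0.0448  0.2821] yaw -1.185 q [-0.49  0.53  0.61  1.93 -0.42  0.81 -0.84] F [-0.87  0.96 -0.74] w 0.0255
drop (np.float64(0.07281739962234678), np.int64(76), np.float64(0.4284154058066747))
theta 0.1984 rad 0.1003 yawth 0.1874
```

Request:
step_arm:
  xyz:
    - [0,0,0]
    - [0,0,0]
    - [0,0,0]
    - [0,0,0]
    - [0,0,0]
    - [0,0,0]
    - [0,0,0]
    - [0,0,0]
    - [0,0,0]
    - [0,0,0]
    - [0,0,0]
    - [0,0,0]
    - [0,0,0]
    - [0,0,0]
    - [0,0,0]
    - [0,0,0]
    - [0,0,0]
    - [0,0,0]
    - [0,0,0]
    - [0,0,0]
  rotation:
    - [0,0,0]
    - [0,0,0]
    - [0,0,0]
    - [0,0,0]
    - [0,0,0]
    - [0,0,0]
    - [0,0,0]
    - [0,0,0]
    - [0,0,0]
    - [0,0,0]
    - [0,0,0]
    - [0,0,0]
    - [0,0,0]
    - [0,0,0]
    - [0,0,0]
    - [0,0,0]
    - [0,0,0]
    - [0,0,0]
    - [0,0,0]
    - [0,0,0]

```text
clock: 17.18
tcp_pos: [0.577, -0.0448, 0.2821]
orientation: [-1.368, 0.92, -0.921]
contact_force: [-0.1, 2.8, -0.1]
grip_width: 0.0254
```

```bash
python3 look.py g
```

```text
17.175 tcp [ 0.577  -0.0448  0.2821] yaw -1.184 q [-0.49  0.53  0.61  1.93 -0.41  0.81 -0.84] F [-0.11  2.8  -0.07] w 0.0254
drop (np.float64(0.10313767504564901), np.int64(64), np.float64(0.5411709256073891))
theta 0.1983 rad 0.1003 yawth 0.1875
```

Request:
step_arm:
  xyz:
    - [0,0,0]
    - [0,0,0]
    - [0,0,0]
    - [0,0,0]
    - [0,0,0]
    - [0,0,0]
    - [0,0,0]
    - [0,0,0]
    - [0,0,0]
    - [0,0,0]
    - [0,0,0]
    - [0,0,0]
    - [0,0,0]
    - [0,0,0]
    - [0,0,0]
    - [0,0,0]
  rotation:
    - [0,0,0]
    - [0,0,0]
    - [0,0,0]
    - [0,0,0]
    - [0,0,0]
    - [0,0,0]
    - [0,0,0]
    - [0,0,0]
    - [0,0,0]
    - [0,0,0]
    - [0,0,0]
    - [0,0,0]
    - [0,0,0]
    - [0,0,0]
    - [0,0,0]
    - [0,0,0]

```text
clock: 19.23
tcp_pos: [0.577, -0.0449, 0.2821]
orientation: [-1.368, 0.92, -0.921]
contact_force: [0.3, 2.3, 0.4]
grip_width: 0.0259
```

```bash
python3 look.py h; python3 -c "
from h import *
L=lambda n:pickle.load(open(f'side{n}.pkl','rb'))
print(dz(L('e'),L('f')),dz(L('f'),L('g')),dz(L('g'),L('h')))"
```

```text
19.225 tcp [ 0.577  -0.0449  0.2821] yaw -1.185 q [-0.49  0.53  0.61  1.93 -0.41  0.81 -0.84] F [0.32 2.27 0.41] w 0.0259
drop (np.float64(0.11194866125696927), np.int64(59), np.float64(0.5937542845314283))
theta 0.1986 rad 0.1003 yawth 0.1875
(np.float64(0.025475745723661982), np.int64(79), np.float64(0.17344157335327282)) (np.float64(0.0268100934652843), np.int64(76), np.float64(0.1847830907659045)) (np.float64(0.0077931934225217905), np.int64(80), np.float64(0.08361552313724019))
```

View pics/sideh.png

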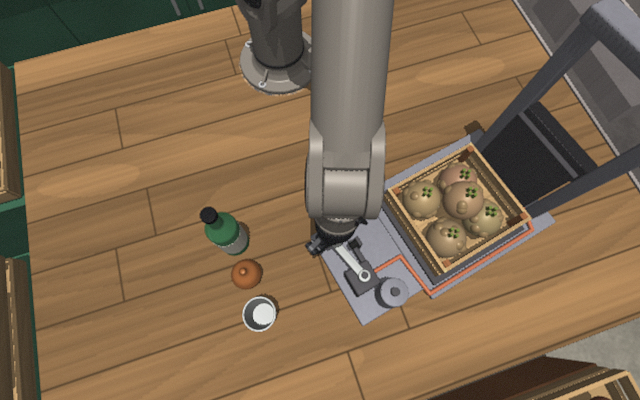

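The slowdown suggests touchdown. I'll check that it is still, and that the rim sits at z = 0.096.

Request:
step_arm:
  xyz:
    - [0,0,0]
    - [0,0,0]
    - [0,0,0]
    - [0,0,0]
    - [0,0,0]
    - [0,0,0]
  rotation:
    - [0,0,0]
    - [0,0,0]
    - [0,0,0]
    - [0,0,0]
    - [0,0,0]
    - [0,0,0]

```text
clock: 20.02
tcp_pos: [0.577, -0.0448, 0.2821]
orientation: [-1.368, 0.92, -0.921]
contact_force: [-0.4, 1.7, -0.6]
grip_width: 0.026
```

```bash
python3 look.py i w; python3 -c "
from h import *
L=lambda n:pickle.load(open(f'side{n}.pkl','rb'))
print(dz(L('h'),L('i')))
f=L('i')
for d in(0,.01):
  print(proj(f,lift2w(Q,[(x,y,.096+d) for x,y in [(-.11,.12),(.11,.12),(.11,-.12),(-.11,-.12)]])).round(1).tolist())
im=f['pixels'][:,:,::-1].copy()[120:300,360:560]
cv2.imwrite('pics/crate_i.png',cv2.resize(im,None,fx=3,fy=3,interpolation=cv2.INTER_CUBIC))"
```

```text
20.025 tcp [ 0.577  -0.0448  0.2821] yaw -1.185 q [-0.49  0.53  0.61  1.93 -0.42  0.81 -0.84] F [-0.44  1.7  -0.62] w 0.026
drop (np.float64(0.11201389148531864), np.int64(60), np.float64(0.5838314539857095))
theta 0.1983 rad 0.1003 yawth 0.1874
(np.float64(-3.931407191846753e-06), np.int64(80), np.float64(0.005215634660956425))
[[471.5, 141.4], [532.9, 218.3], [444.6, 272.6], [387.1, 188.3]]
[[473.2, 139.3], [535.5, 217.0], [446.2, 272.0], [388.0, 186.7]]
```

View pics/crate_i.png

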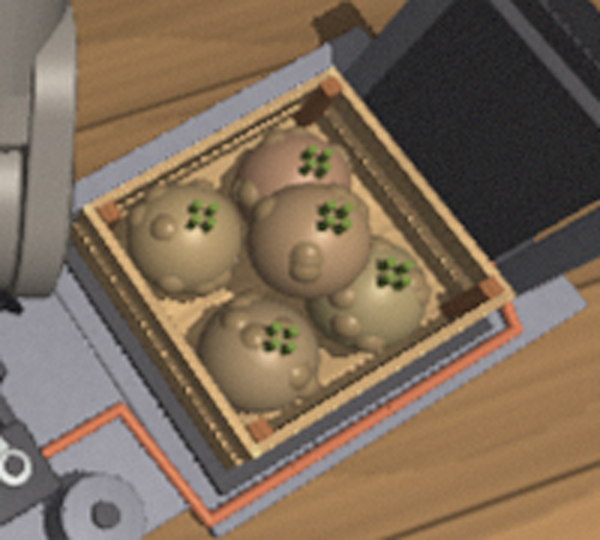

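View pics/wristi.png

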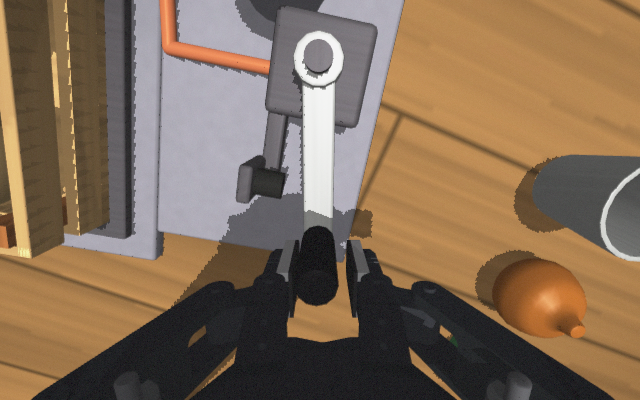

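The rim corners match the fully-down projection and there's no motion over 0.8 s, so the platform is down. Now swinging the lever back, first to about 0.06 rad.

Request:
step_arm:
  xyz:
    - [-0.007,0,0]
    - [-0.014,0,0.0]
    - [-0.021,0,0.001]
    - [-0.028,0,0.001]
    - [-0.035,0,0.002]
    - [-0.042,0,0.003]
    - [-0.049,0,0.004]
    - [-0.056,0,0.005]
  rotation:
    - [0,0.013,0]
    - [0,0.027,0]
    - [0,0.04,0]
    - [0,0.054,0]
    - [0,0.067,0]
    - [0,0.08,0]
    - [0,0.094,0]
    - [0,0.108,0]

```text
clock: 21.12
tcp_pos: [0.5721, -0.0299, 0.2822]
orientation: [-1.305, 1.048, -1.053]
contact_force: [1.0, -5.5, -1.9]
grip_width: 0.0253
```

```bash
python3 look.py j w
```

```text
21.125 tcp [ 0.5721 -0.0299  0.2822] yaw -1.357 q [-0.55  0.54  0.66  1.94 -0.45  0.81 -1.  ] F [ 1.01 -5.46 -1.87] w 0.0253
drop (np.float64(0.11205259166263382), np.int64(57), np.float64(0.5857253522252677))
theta 0.0421 rad 0.1002 yawth 0.0151
```

View pics/wristj.png

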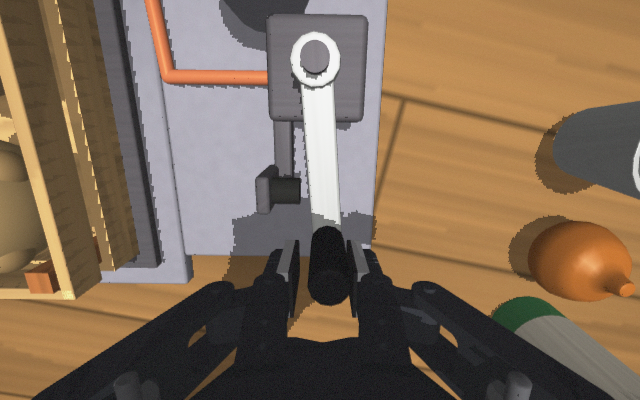

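The bar's gap to the bumper is about 5 mm; closing friction reads about 5.5 N. Creeping in.

Request:
step_arm:
  xyz:
    - [-0.005,0,0]
    - [-0.01,0,0]
    - [-0.015,0,0]
    - [-0.015,0,0]
  rotation:
    - [0,0.005,0]
    - [0,0.01,0]
    - [0,0.01,0]
    - [0,0.01,0]

```text
clock: 21.72
tcp_pos: [0.5709, -0.0258, 0.2822]
orientation: [-1.299, 1.06, -1.065]
contact_force: [-0.8, -5.5, -1.7]
grip_width: 0.0257
```

```bash
python3 look.py k w
```

```text
21.725 tcp [ 0.5709 -0.0258  0.2822] yaw -1.372 q [-0.56  0.54  0.66  1.95 -0.45  0.81 -1.02] F [-0.79 -5.48 -1.67] w 0.0257
drop (np.float64(0.11211249042945451), np.int64(56), np.float64(0.5824508099123307))
theta -0.0006 rad 0.1005 yawth -0.0004
```

View pics/wristk.png

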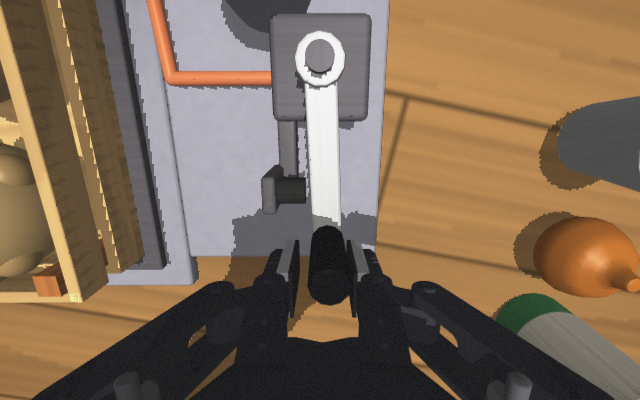

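Request:
step_arm:
  xyz:
    - [-0.003,0,0]
    - [-0.006,0,0]
    - [-0.006,0,0]
  rotation:
    - [0,0,0]
    - [0,0,0]
    - [0,0,0]

```text
clock: 22.2
tcp_pos: [0.5705, -0.0245, 0.2822]
orientation: [-1.299, 1.06, -1.065]
contact_force: [0.9, -4.2, -1.7]
grip_width: 0.0261
```

```bash
python3 look.py l
```

```text
22.2 tcp [ 0.5705 -0.0245  0.2822] yaw -1.373 q [-0.57  0.54  0.67  1.95 -0.45  0.81 -1.03] F [ 0.9  -4.21 -1.71] w 0.0261
drop (np.float64(0.11212839920498315), np.int64(56), np.float64(0.5728900037694018))
theta -0.014 rad 0.1007 yawth -0.001
```

Request:
step_arm:
  xyz:
    - [-0.002,0,0]
    - [-0.002,0,0]
    - [-0.002,0,0]
  rotation:
    - [0,0,0]
    - [0,0,0]
    - [0,0,0]

```text
clock: 22.62
tcp_pos: [0.5704, -0.0243, 0.2822]
orientation: [-1.299, 1.06, -1.066]
contact_force: [1.0, -4.9, -2.0]
grip_width: 0.0255
```

```bash
python3 look.py m
```

```text
22.625 tcp [ 0.5704 -0.0243  0.2822] yaw -1.373 q [-0.57  0.54  0.67  1.95 -0.45  0.81 -1.03] F [ 1.04 -4.95 -1.99] w 0.0255
drop (np.float64(0.11209449403092858), np.int64(56), np.float64(0.5774819753475526))
theta -0.0166 rad 0.1007 yawth -0.0014
```

Request:
step_arm:
  xyz:
    - [-0.003,0,0]
    - [-0.004,0,0]
    - [-0.004,0,0]
  rotation:
    - [0,0,0]
    - [0,0,0]
    - [0,0,0]

```text
clock: 23.05
tcp_pos: [0.5701, -0.0234, 0.2822]
orientation: [-1.299, 1.06, -1.066]
contact_force: [1.1, -4.8, -1.3]
grip_width: 0.0255
```

```bash
python3 look.py n w
```

```text
23.05 tcp [ 0.5701 -0.0234  0.2822] yaw -1.374 q [-0.57  0.54  0.67  1.95 -0.45  0.81 -1.03] F [ 1.13 -4.81 -1.34] w 0.0255
drop (np.float64(0.11219550926954051), np.int64(55), np.float64(0.5658381478710623))
theta -0.0258 rad 0.1008 yawth -0.0017
```

View pics/wristn.png

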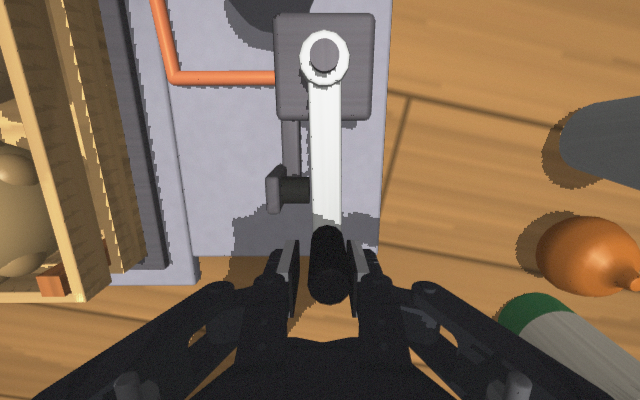

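Near contact, but the force is still only friction. Smaller steps, watching the force.

Request:
step_arm:
  xyz:
    - [-0.003,0,0]
    - [-0.003,0,0]
    - [-0.003,0,0]
  rotation:
    - [0,0,0]
    - [0,0,0]
    - [0,0,0]

```text
clock: 23.52
tcp_pos: [0.5699, -0.0228, 0.2822]
orientation: [-1.299, 1.06, -1.067]
contact_force: [0.9, -5.2, -2.2]
grip_width: 0.0255
```

```bash
python3 look.py o
```

```text
23.525 tcp [ 0.5699 -0.0228  0.2822] yaw -1.374 q [-0.57  0.54  0.67  1.95 -0.45  0.8  -1.03] F [ 0.93 -5.23 -2.17] w 0.0255
drop (np.float64(0.1121081914453389), np.int64(56), np.float64(0.5916606338852972))
theta -0.0323 rad 0.1009 yawth -0.002
```

Request:
step_arm:
  xyz:
    - [-0.003,0,0]
    - [-0.003,0,0]
    - [-0.003,0,0]
  rotation:
    - [0,0,0]
    - [0,0,0]
    - [0,0,0]

```text
clock: 23.95
tcp_pos: [0.5697, -0.0221, 0.2822]
orientation: [-1.299, 1.06, -1.067]
contact_force: [0.1, -5.1, -2.0]
grip_width: 0.0256
```

```bash
python3 look.py p w
```

```text
23.95 tcp [ 0.5697 -0.0221  0.2822] yaw -1.374 q [-0.57  0.54  0.67  1.95 -0.45  0.8  -1.03] F [ 0.1  -5.11 -2.05] w 0.0256
drop (np.float64(0.11217981106786185), np.int64(55), np.float64(0.5782167100971378))
theta -0.0395 rad 0.101 yawth -0.0022
```

```bash
python3 -c "
import cv2,numpy as np
a=[cv2.resize(cv2.imread(f'pics/wrist{k}.png')[140:310,250:400],None,fx=2.5,fy=2.5,interpolation=cv2.INTER_CUBIC) for k in '3p']
cv2.imwrite('pics/cmp.png',np.hstack(a))"
```

```text
(no output)
```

View pics/cmp.png

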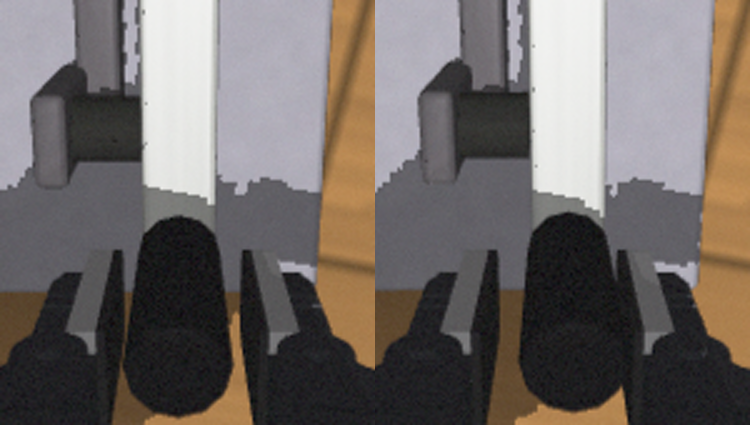

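Request:
step_arm:
  xyz:
    - [-0.003,0,0]
    - [-0.003,0,0]
    - [-0.003,0,0]
  rotation:
    - [0,0,0]
    - [0,0,0]
    - [0,0,0]

```text
clock: 24.42
tcp_pos: [0.5695, -0.0214, 0.2822]
orientation: [-1.299, 1.06, -1.067]
contact_force: [1.0, -5.8, -1.5]
grip_width: 0.0256
```

```bash
python3 look.py q w
```

```text
24.425 tcp [ 0.5695 -0.0214  0.2822] yaw -1.374 q [-0.57  0.54  0.67  1.95 -0.45  0.8  -1.03] F [ 1.04 -5.82 -1.46] w 0.0256
drop (np.float64(0.112165070138148), np.int64(55), np.float64(0.5813276674611529))
theta -0.0465 rad 0.1011 yawth -0.0023
```

Request:
step_arm:
  xyz:
    - [-0.003,0,0]
    - [-0.003,0,0]
    - [-0.003,0,0]
  rotation:
    - [0,0,0]
    - [0,0,0]
    - [0,0,0]

```text
clock: 24.9
tcp_pos: [0.5694, -0.0211, 0.2822]
orientation: [-1.3, 1.06, -1.068]
contact_force: [2.5, -7.1, -2.2]
grip_width: 0.0254
```

```bash
python3 look.py s w;python3 -c "
import cv2,numpy as np
a=[cv2.resize(cv2.imread(f'pics/wrist{k}.png')[140:310,250:400],None,fx=2.5,fy=2.5,interpolation=cv2.INTER_CUBIC) for k in '3s']
cv2.imwrite('pics/cmp2.png',np.hstack(a))"
```

```text
24.9 tcp [ 0.5694 -0.0211  0.2822] yaw -1.375 q [-0.58  0.54  0.67  1.95 -0.45  0.8  -1.04] F [ 2.47 -7.06 -2.18] w 0.0254
drop (np.float64(0.11217231948710873), np.int64(55), np.float64(0.5717798716734563))
theta -0.0497 rad 0.1012 yawth -0.0029
```

View pics/cmp2.png

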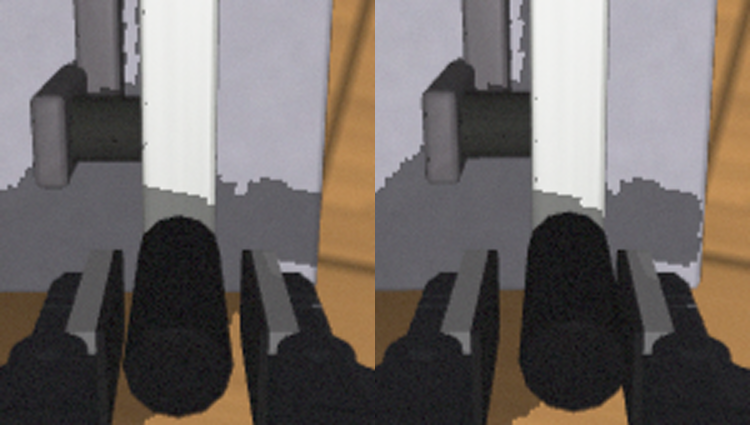

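Force rises (7.5 N) and travel drops: the rubber is met. One slightly firmer, still gentle press.

Request:
step_arm:
  xyz:
    - [-0.003,0,0]
    - [-0.004,0,0]
    - [-0.005,0,0]
    - [-0.005,0,0]
  rotation:
    - [0,0,0]
    - [0,0,0]
    - [0,0,0]
    - [0,0,0]

```text
clock: 25.5
tcp_pos: [0.5692, -0.0207, 0.2822]
orientation: [-1.3, 1.06, -1.071]
contact_force: [1.9, -8.2, -4.0]
grip_width: 0.0255
```

```bash
python3 look.py t w
```

```text
25.5 tcp [ 0.5692 -0.0207  0.2822] yaw -1.376 q [-0.58  0.54  0.67  1.95 -0.45  0.8  -1.04] F [ 1.92 -8.18 -4.03] w 0.0255
drop (np.float64(0.112170463271552), np.int64(55), np.float64(0.5723046107712264))
theta -0.0538 rad 0.1013 yawth -0.0039
```

Request:
step_arm:
  xyz:
    - [-0.004,0,0]
    - [-0.006,0,0]
    - [-0.006,0,0]
    - [-0.006,0,0]
  rotation:
    - [0,0,0]
    - [0,0,0]
    - [0,0,0]
    - [0,0,0]

```text
clock: 26.1
tcp_pos: [0.569, -0.0202, 0.2822]
orientation: [-1.3, 1.059, -1.074]
contact_force: [1.9, -8.4, -3.8]
grip_width: 0.0259
```

```bash
python3 look.py u w
```

```text
26.1 tcp [ 0.569  -0.0202  0.2822] yaw -1.377 q [-0.58  0.54  0.67  1.95 -0.44  0.8  -1.04] F [ 1.92 -8.44 -3.79] w 0.0259
drop (np.float64(0.11217282140665454), np.int64(55), np.float64(0.5793498767263543))
theta -0.059 rad 0.1014 yawth -0.0051
```

```bash
python3 -c "
import cv2,numpy as np
def edge(p,a,b,t):
    for i in range(a,b):
        if (p[i]-t)*(p[i+1]-t)<=0 and p[i]!=p[i+1]: return i+(t-p[i])/(p[i+1]-p[i])
for k in '3aijknpqstu':
    g=cv2.cvtColor(cv2.imread(f'pics/wrist{k}.png'),cv2.COLOR_BGR2GRAY).astype(float)
    p=g[184:196].mean(0)
    e2=edge(p,292,325,130); 
    e3=edge(p,int(e2)+8,int(e2)+60,200)
    bu=edge(p[::-1],639-int(e2)+3,639-int(e2)+60,(p[int(e2)-8]+80)/2) 
    rg=edge(g[50:62].mean(0),280,340,180)
    print(k,[round(x,2) if x else x for x in(e2,e3,639-bu if bu else None,(e2-(639-bu)) if bu else None,rg)])
"
```

```text
3 [np.float64(306.46), np.float64(334.38), np.float64(275.57), np.float64(30.88), np.float64(296.76)]
a [np.float64(293.96), np.float64(304.89), np.float64(261.32), np.float64(32.64), np.float64(295.76)]
i [np.float64(300.65), np.float64(331.37), np.float64(283.24), np.float64(17.41), np.float64(293.9)]
j [np.float64(300.58), np.float64(309.93), np.float64(268.52), np.float64(32.06), np.float64(290.74)]
k [np.float64(305.86), np.float64(338.43), np.float64(274.38), np.float64(31.49), np.float64(295.24)]
n [np.float64(311.2), np.float64(339.51), np.float64(278.46), np.float64(32.74), np.float64(299.6)]
p [np.float64(311.85), np.float64(340.25), np.float64(280.87), np.float64(30.98), np.float64(302.16)]
q [np.float64(312.33), np.float64(340.57), np.float64(282.05), np.float64(30.28), np.float64(303.47)]
s [np.float64(312.36), np.float64(340.59), np.float64(282.3), np.float64(30.05), np.float64(303.63)]
t [np.float64(312.33), np.float64(340.57), np.float64(282.43), np.float64(29.89), np.float64(303.69)]
u [np.float64(312.25), np.float64(340.48), np.float64(282.55), np.float64(29.7), np.float64(303.67)]
```

```bash
python3 -c "
import cv2,numpy as np
a=[cv2.resize(cv2.imread(f'pics/wrist{k}.png')[20:310,255:385],None,fx=2,fy=2,interpolation=cv2.INTER_CUBIC) for k in '3nu']
cv2.imwrite('pics/cmp3.png',np.hstack(a))"
```

```text
(no output)
```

View pics/cmp3.png

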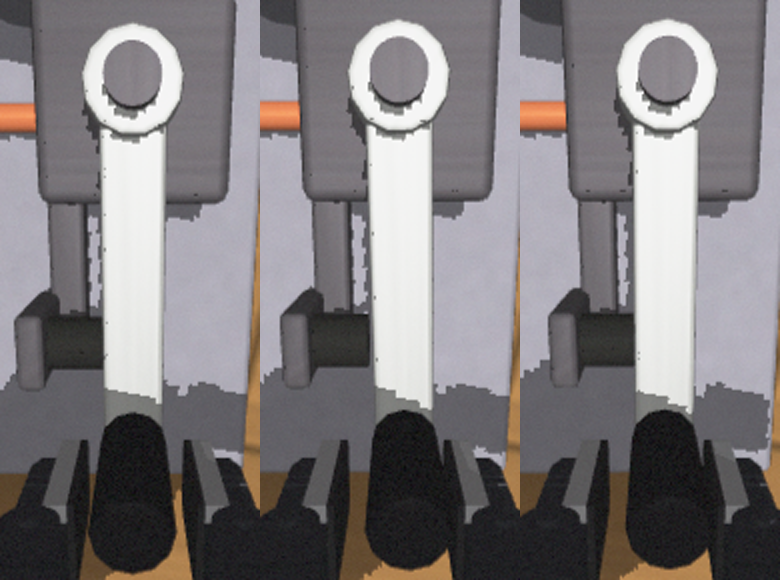

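Visible bumper length is now 29.7 px against 30.9 px at the start, so the rubber is squeezed by roughly 0.6 to 0.8 mm and the lever is home. Now I'll back off to centre, open, and rise.

Request:
step_arm:
  xyz:
    - [0.003,0,0]
    - [0.006,0,0]
    - [0.009,0,0]
    - [0.009,0,0]
  rotation:
    - [0,0,0]
    - [0,0,0]
    - [0,0,0]
    - [0,0,0]

```text
clock: 26.7
tcp_pos: [0.5696, -0.0223, 0.2822]
orientation: [-1.3, 1.059, -1.073]
contact_force: [-0.4, -0.0, 0.2]
grip_width: 0.0254
```

```bash
python3 look.py v w
```

```text
26.7 tcp [ 0.5696 -0.0223  0.2822] yaw -1.377 q [-0.58  0.54  0.67  1.95 -0.44  0.8  -1.04] F [-0.43 -0.01  0.2 ] w 0.0254
drop (np.float64(0.11215884625532739), np.int64(55), np.float64(0.5806488602637501))
theta -0.037 rad 0.1012 yawth -0.0046
```

View pics/wristv.png

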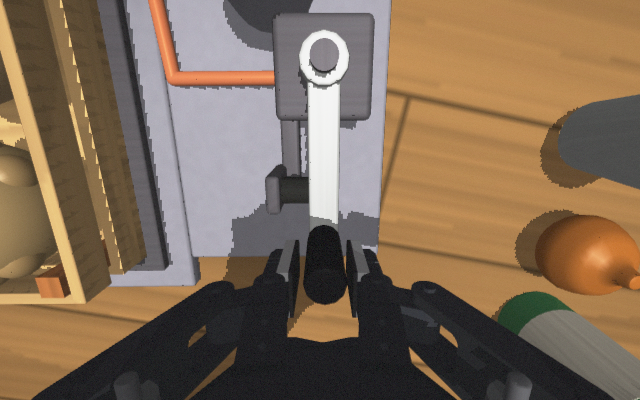

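Request:
step_arm:
  xyz:
    - [0.003,0,0]
    - [0.003,0,0]
    - [0.003,0,0]
    - [0.003,0,0]
    - [0.003,-0.02,0]
    - [0.003,-0.08,0]
    - [0.003,-0.16,0]
    - [0.003,-0.26,0]
    - [0.003,-0.36,0]
    - [0.003,-0.46,0]
    - [0.003,-0.56,0]
    - [0.003,-0.6,0]
    - [0.003,-0.6,0]
    - [0.003,-0.6,0]
  rotation:
    - [0,0,0]
    - [0,0,0]
    - [0,0,0]
    - [0,0,0]
    - [0,0,0]
    - [0,0,0]
    - [0,0,0]
    - [0,0,0]
    - [0,0,0]
    - [0,0,0]
    - [0,0,0]
    - [0,0,0]
    - [0,0,0]
    - [0,0,0]
  grip: 0

```text
clock: 28.55
tcp_pos: [0.5688, -0.0215, 0.4612]
orientation: [-1.301, 1.06, -1.072]
contact_force: [-0.8, -0.1, -0.2]
grip_width: 0.0852
```

Request:
step_arm:
  xyz:
    - [0,0,-0.08]
    - [0,0,-0.16]
    - [0,0,-0.17]
    - [0,0,-0.17]
    - [0,0,-0.17]
  rotation:
    - [0,0,0]
    - [0,0,0]
    - [0,0,0]
    - [0,0,0]
    - [0,0,0]

```text
clock: 29.18
tcp_pos: [0.5194, -0.0309, 0.4611]
orientation: [-1.302, 1.059, -1.072]
contact_force: [0.3, 0.8, -0.8]
grip_width: 0.0853
```

```bash
python3 look.py x w
python3 - <<'E'
from h import *
a=cv2.imread("pics/wrist1.png")[0:200,200:400];b=cv2.imread("pics/wristx.png")[0:200,200:400]
cv2.imwrite("pics/cmp4.png",cv2.resize(np.hstack([a,b]),None,fx=2,fy=2,interpolation=cv2.INTER_CUBIC))
s=cv2.imread("pics/side0.png").astype(int);x=cv2.imread("pics/sidex.png").astype(int)
d=np.abs(s-x).sum(2);print("bystander diff",(d[200:340,195:285]>40).sum())
E
```

```text
29.175 tcp [ 0.5194 -0.0309  0.4611] yaw -1.376 q [-0.78  0.21  0.85  1.89 -0.16  1.11 -1.25] F [ 0.29  0.76 -0.76] w 0.0853
drop (np.float64(0.11233669379177016), np.int64(52), np.float64(0.6246850063994316))
theta -0.0347 rad 0.1521 yawth -0.0041
bystander diff 310
```

View pics/cmp4.png

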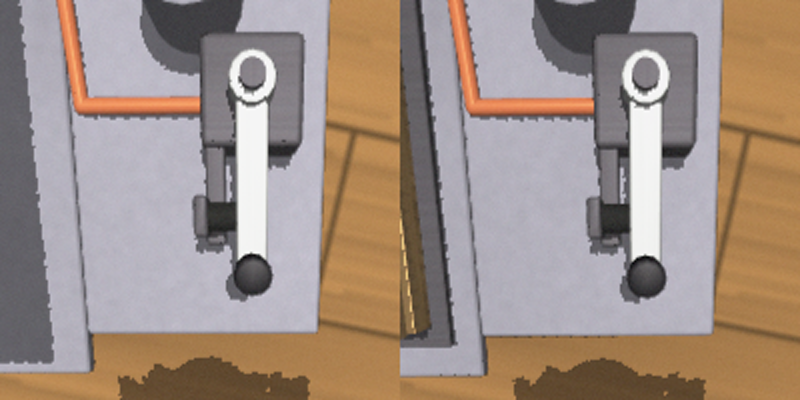

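View pics/sidex.png

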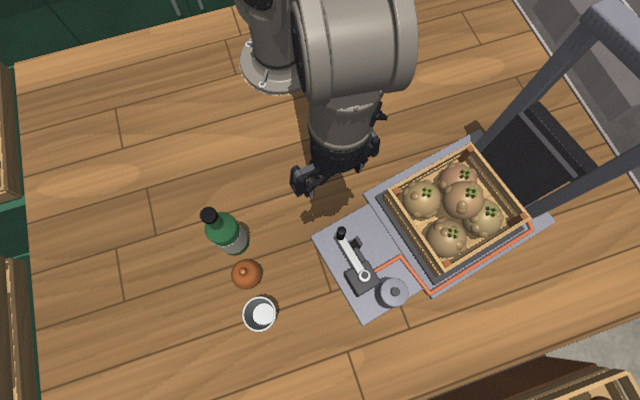

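Run:
```python
from h import *
s=cv2.imread("pics/side0.png",0);x=cv2.imread("pics/sidex.png",0)
for n,(u,v,w,h) in dict(bottle=(198,204,54,54),onion=(228,255,38,38),cup=(240,292,42,42),lever=(325,222,60,75)).items():
    print(n,cv2.phaseCorrelate(s[v:v+h,u:u+w].astype(np.float32),x[v:v+h,u:u+w].astype(np.float32)),cv2.absdiff(s,x)[v:v+h,u:u+w].mean())
from bench import r
print(r.hand_in())
```

```text
bottle ((0.004179982239556068, -0.04271921822113711), 0.9166136642787682) 7.477366255144033
onion ((0.0608598744627038, 0.01920402594524262), 0.9701834596693516) 8.175207756232687
cup ((0.4418926037843569, 0.470507229565861), 1.0065904883985166) 9.636054421768707
lever ((-0.04173916003782452, 0.4846351105689095), 1.0069636298285591) 10.374222222222222
the job is handed in; nothing more can be done
None
```

The platform is down on its base, the lever is home on its rubber stop, and the job is handed in at about 29 s of the 72 s allowed. The hand-in gave no verdict.

- **Opening and lowering:** I caged the post loosely between the fingers without gripping it. At a lever angle of about 0.17 rad the platform began to sink, so I held the lever there. The tracked speed was about 7–12 mm/s, limited by the rough image-to-height conversion and well under 40 mm/s.
- **Platform down:** It showed no motion over 0.8 s. The crate's rim corners matched the fully-down position to within about 3 pixels.
- **Closing:** I pressed the lever shut with at most about 9 N at the post, of which about 5 N was friction. That puts roughly 5–13 N on the stop. The low end comes from the measured force and the high end from how far the rubber compressed, so the two estimates only roughly agree.
- **Lever home:** Under the press the rubber showed shorter than in the starting picture. After I let go, the lever looked the same as at the start.
- **Final state:** The wrist force read about zero, the gripper was open and the arm was raised clear.
- **Bystanders:** The bottle and onion matched their starting positions to under 0.1 pixel. The automatic comparison gave a 0.4–0.5 pixel offset for the cup and also for the lever. I think that is an artefact of the method, since the cup looks unmoved in the picture and the arm never came near it, but I did not check further.

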